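# Load the stock rack with packets of blanks

## Task

Fill the blue stock rack for the shelf: swing its stabiliser leg out until it seats in its end detent, then load every packet of key blanks, lengthwise and lying flat, at most two to a lane, and when all are in fold the leg fully back in. Slide each packet in along the lane floor so that its own edge lifts the lane's orange hinged catch, until the catch drops fully behind it; never lift a catch with the gripper, load nothing while the leg is in, and leave the padlock and the keys alone.

Things in the scene. Friction and masses are not known exactly. Their poses are not given: they have to be found in the camera images.
- rack: fixed blue steel rack on feet, 223 x 162 mm, two straight lanes with mouths towards the robot. Origin on the bench midway between the lanes, below the inner faces of the catch noses; x points into the lanes, y to the left, z up. Lane floor 74 mm above the bench, from x = -45 mm (before it a 9 mm lip sloping down), rear stop at x = 150 mm: two packets fit in a lane with 10 mm to spare; the second pushes the first deeper
- lane_left (a point): point on the left lane's floor, on its centre line (rack y = +44 mm), below the inner face of its catch's nose; axes as the rack's. Lane 58 mm wide between rails 14 mm high above its floor from x = -25 mm on; flared lead-ins from x = -45 to -25 mm. Nothing stands over the lane but the catch. A packet is past the catch once its centre is over 35 mm beyond this point in x
- lane_right (a point): the same for the right lane (rack y = -44 mm)
- catch_left (a joint): left lane's gravity catch: 10 mm wide steel bar over the lane's centre line with orange nose, 70 g, swinging freely on a pivot at the lane's rear, 167 mm behind the nose. Rad: 0 = down on its stop, positive = lifted (max 0.6). A packet under the nose holds it at about 0.075; it falls back to 0 once the packet's rear is past the nose
- catch_right (a joint): the same for the right lane
- catch_left_nose (a point): lower inner edge of the left catch's orange nose, 16 mm wide. Catch down: 38 mm above the lane floor (a packet is 50 mm tall); bar's underside 54, top 62 mm above the floor. Inner face upright; the outer side is a 30 degree ramp rising to 61 mm at x = -48 mm of the rack, which a packet slid in lifts by its upper front edge; lifted, nothing of the catch is over 82 mm above the floor
- catch_right_nose (a point): the same on the right catch
- leg (a joint): steel stabiliser leg on the right side of the rack, upright hinge axis. Rad: 0 = folded (from the hinge it points to the rack's -x), positive = swung out, anticlockwise from above, up to the end stop at 1.60 (points to the rack's -y). Turns easily up to 1.1, then a spring plunger resists with 2 to 3 N at the post; past 1.40 it snaps the leg to the stop and holds it; the same on the way back
- leg_hinge (a point): axis of the leg's hinge, 12 mm above the bench, in the rack's frame x = 35, y = -106 mm. Fixed round the work: a vice 148 mm tall, whose near corner to the leg is at world x = 0.52, y = -0.045 m; a key machine beyond y = 0.29, x = 0.42 m; a lamp head over x > 0.66 m from 0.25 m up; a bench grinder at x = 0.6, y = -0.38 m
- leg_post (a point): grip point of the leg: red upright round post, 14 mm in diameter, 75 mm from the hinge axis, its top 112 mm above the bench; this point is on its axis, 95 mm above the bench. The leg's bar below it is 16 mm wide, its top 17 mm above the bench; folded, the post stands 25 mm beside the rack's deck
- padlock: brass padlock lying just left of the vice, 68 x 45 x 21 mm; a bystander
- keys: ring with four keys, 73 x 127 x 10 mm, lying right of the vice; a bystander
- packet_1_mid (a point): cream cardboard packet of key blanks with white labels, 50 x 70 x 50 mm, about 90 g, one of two or three alike (None if absent); starts flat on the bench. This point is its centre; its y axis runs along the 70 mm side, x and z across the 50 mm sides
- packet_2_mid (a point): cream cardboard packet of key blanks with white labels, 50 x 70 x 50 mm, about 90 g, one of two or three alike (None if absent); starts flat on the bench. This point is its centre; its y axis runs along the 70 mm side, x and z across the 50 mm sides
- packet_3_mid (a point): cream cardboard packet of key blanks with white labels, 50 x 70 x 50 mm, about 90 g, one of two or three alike (None if absent); starts flat on the bench. This point is its centre; its y axis runs along the 70 mm side, x and z across the 50 mm sides

How it is judged:
On the way, in this order (a step that is already met when the one before it is completed fails the run):
1. the stabiliser leg is swung out and seated in its end detent (value of joint leg above 1.54 rad), for 0.2 s.
2. with the leg still out, every packet is in a lane and both catches are down (value of joint leg above 1.54 rad and x of packet_1_mid in the frame of lane_left between 0.031 and 0.122 m and z of packet_1_mid in the frame of lane_left between 0.02 and 0.032 m and (y of packet_1_mid in the frame of lane_left between -0.008 and 0.008 m or y of packet_1_mid in the frame of lane_right between -0.008 and 0.008 m) and angle between the y axis of each of packet_1_mid, packet_2_mid, packet_3_mid and the x axis of lane_left, either way round below 0.15 rad and x of packet_2_mid in the frame of lane_left between 0.031 and 0.122 m and z of packet_2_mid in the frame of lane_left between 0.02 and 0.032 m and (y of packet_2_mid in the frame of lane_left between -0.008 and 0.008 m or y of packet_2_mid in the frame of lane_right between -0.008 and 0.008 m) and x of packet_3_mid in the frame of lane_left between 0.031 and 0.122 m and z of packet_3_mid in the frame of lane_left between 0.02 and 0.032 m and (y of packet_3_mid in the frame of lane_left between -0.008 and 0.008 m or y of packet_3_mid in the frame of lane_right between -0.008 and 0.008 m) and value of joint each of catch_left, catch_right below 0.02 rad), for 0.2 s.
3. the leg is folded back in (value of joint leg below 0.12 rad), for 0.2 s.
At the end, for the whole second after the job is handed in: Leg folded in (below 0.12 rad); every packet lengthwise (within 0.15 rad) in a lane, centre within 8 mm of the lane's centre line, 20 to 32 mm above its floor, 31 to 122 mm beyond the catch's inner face; both catches down (below 0.02 rad) (value of joint leg below 0.12 rad and value of joint each of catch_left, catch_right below 0.02 rad and x of packet_1_mid in the frame of lane_left between 0.031 and 0.122 m and z of packet_1_mid in the frame of lane_left between 0.02 and 0.032 m and (y of packet_1_mid in the frame of lane_left between -0.008 and 0.008 m or y of packet_1_mid in the frame of lane_right between -0.008 and 0.008 m) and angle between the y axis of each of packet_1_mid, packet_2_mid, packet_3_mid and the x axis of lane_left, either way round below 0.15 rad and x of packet_2_mid in the frame of lane_left between 0.031 and 0.122 m and z of packet_2_mid in the frame of lane_left between 0.02 and 0.032 m and (y of packet_2_mid in the frame of lane_left between -0.008 and 0.008 m or y of packet_2_mid in the frame of lane_right between -0.008 and 0.008 m) and x of packet_3_mid in the frame of lane_left between 0.031 and 0.122 m and z of packet_3_mid in the frame of lane_left between 0.02 and 0.032 m and (y of packet_3_mid in the frame of lane_left between -0.008 and 0.008 m or y of packet_3_mid in the frame of lane_right between -0.008 and 0.008 m)); the robot touches nothing.
It fails at once if a packet is slid under a catch while the leg is not swung out (below 1.3 rad) (value of joint leg below 1.3 rad and ((x of packet_1_mid in the frame of lane_left between -0.03 and 0.028 m and z of packet_1_mid in the frame of lane_left above 0.015 m and y of packet_1_mid in the frame of lane_left between -0.12 and 0.03 m) or (x of packet_2_mid in the frame of lane_left between -0.03 and 0.028 m and z of packet_2_mid in the frame of lane_left above 0.015 m and y of packet_2_mid in the frame of lane_left between -0.12 and 0.03 m) or (x of packet_3_mid in the frame of lane_left between -0.03 and 0.028 m and z of packet_3_mid in the frame of lane_left above 0.015 m and y of packet_3_mid in the frame of lane_left between -0.12 and 0.03 m))).
It fails at once if the fingers press on a catch with more than 5 N (contact force between the fingers and catch_left above 5 N or contact force between the fingers and catch_right above 5 N).
It fails at once if the padlock or the keys are moved by more than 30 mm (distance of any of padlock, keys from where it was at the start of the episode above 0.03 m).
Of packet_1, packet_2, packet_3 only 2 to 3 are there at a start; the rules pass over those that are not, and their reading is None.
At some moment in a run one of packet_1, packet_2, packet_3 may be knocked a few centimetres aside while the robot is not near it.
Once in a run the grip may slacken for a moment while it holds something.
It also fails if it takes over 200 s, if anything falls off the work surface, if the arm or the gripper's body presses on something with over 40 N, if the wrist force passes 120 N, or if a joint passes its speed limit or range.

## Robot

A 6-joint arm with a two-finger parallel gripper is mounted at the origin on a cart in front of the work surface, level with it; the furniture and walls round the work are solid. World frame = base frame: x ahead of the robot, y to its left, z up, the work surface at z = 0. Lengths are in m, angles in rad, forces in N, time in s.
With the tool pointing down it reaches from about 0.35 to 0.875 m from the base axis. Payload 4.2 kg.
Tool frame: the origin (TCP) lies midway between the tips of the shut fingers; the grasp point (between the pads) lies 19 mm behind it; z points along the fingers, y is the line along which they close (so a half turn about z gives the same grasp; the last joint's range is limited). The gripper opens to 85 mm and grips with 20 to 120 N. Pads are 22 mm wide; open, the fingers measure 114 mm over their backs; the gripper's body (76 mm by 85 mm) begins 54 mm behind the grasp point. The pads swing forward as they close: fully open they stand 13 mm farther back than shut.
Start: joints at [0.259, 0.385, 0.008, 0, -1.194, -0.259], TCP at [0.625, 0, 0.231] pointing down, gripper open.
Joint ranges: [-3.14, 3.14], [-1.21, 2.06], [-1.07, 1.41], [-3.16, 2.05], [-2.99, -0.16], [-3.1, 3.1]. Speed limits (rad/s): [2.79, 2.79, 3.14, 3.14, 3.14, 3.14].

## Interface

Orientations are given as a unit quaternion [w, x, y, z].
In Python, from bench import state, get_image, close_job, look_for, trace gives the robot as it stands. The module is installed in compiled form; this text tells all that it offers.
- The arm moves only by the tool jog_arm, never from a script. Its argument "plan" is a list of rows, each a list of 3 entries, a list of its own where there are three numbers: the shift along the tool's x, y, z in mm, then the turn, a rotation vector about the tool's x, y, z in rad, then the finger opening in mm, from 0 to 85.4. A call has 1 to 20 rows; each row is the pose to reach, as a shift and turn from the pose commanded when the call began, along the tool's axes at that moment; what a row does not reach only later rows make up. A row lasts 1/12 s, in which the tool goes at most 41.7 mm and 7.16 degrees, less where a joint would pass 70% of its speed; a pose out of reach is approached as far as the arm can. A call with a gripper value outside its range is refused whole. The fingers move at their own pace and stop on an object; "grip_force" is the grip in N (left out, the last holds). Time passes only in rows, so rows that repeat a pose let the fingers close. It gives the time, the measured TCP pose, the force, the opening and the grip force at its end, in the units of the state.
- state(): the state, without advancing time (a new reading comes with each control period).
- get_image(name): name is "scene" or "side" or "wrist"; returns a dict with "img" (420x560x3 uint8, red, green, blue), "K" (3x3 intrinsics, pixels), "k1" (the pictures are not rectified: a ray, as slopes to the right and down, at radius r is drawn at 1 + k1 r^2 times it, then the intrinsics apply), "R" (3x3) and "t" (3): a world point X has camera coordinates R X + t; the wrist camera has in their place "T_tool_cam" (4x4, takes a point from camera to tool coordinates, whose origin is the TCP and whose axes are the flange's). Camera axes: x right, y down, z forward; pixel columns grow to the right and rows downward; lengths in m; the calibration is good to about 2 mm. A picture is of the moment at which its call begins: read the wrist's pose just before it. There is no depth.
- close_job(): hands the job in; it is judged then, once.
Trained networks look in the newest picture that a camera, given by its name, has taken for a name from the list of things; names that differ only in an ending like _2 or _b are one class to them, and where a whole thing is asked for, a point or a joint stands for the part that bears it (a point fixed in the world has none). Each returns a list of dicts, best first, with "conf" (0 to 1); they miss things now and then, are a little off and sometimes report something else, mostly with a low value. They report only what shows in the picture. A call takes as long as a camera call.
- look_for(camera, label): "point" ([column, row] as shares, 0 to 1, of the picture: columns of its width, rows of its height, amid what is visible of it).
- trace(camera, label): "pixels" (420x560 bool, what is visible of it) and "point" ([column, row] as shares, 0 to 1, of the picture: columns of its width, rows of its height, amid what is visible of it).
The state is a dict: "time_s": time; "q": joint angles; "dq": joint speeds; "joint_torque": joint torques, N m; "tcp_pos": TCP position; "eef_rot": TCP orientation; "contact_force": force on the tool from outside, world axes, zero at the start; "torque": the same for the moment, N m; "finger_gap": opening from 0.0 (shut) to 1.0 (fully open); "finger_force": force on a finger pad.
Only numpy, scipy, OpenCV 4.12 (cv2) and the standard library are available. Lean on these libraries where they do the work, as an engineer would, in place of code of your own. Each camera call takes 0.05 s, during which the arm holds its last target. There are 200 camera calls.

## Working session

There is one attempt and no reset: what is moved stays moved. The work goes in short steps, Python scripts to look and compute and a tool call to move; the robot and the scene stay as the last step left them, time stands still between calls to the robot, and variables do not carry over. Pictures are saved under pics/ and viewed, at most 14 in all, crops included, and the job is handed in when it is done.

Besides the shell and the picture viewer there is one more tool, called as name(argument=value, ...) on one line, values as JSON. jog_arm: Moves the arm, as the interface text tells. Its arguments: {"type":"object","properties":{"plan":{"type":"array","items":{"type":"array"}},"grip_force":{"type":"number"}},"required":["plan"]}

```bash
mkdir -p pics; cat > h.py <<'E'
import numpy as np, cv2
from bench import state,get_image,look_for,trace
from scipy.spatial.transform import Rotation as Ro
def rot(s): w,x,y,z=s['eef_rot']; return Ro.from_quat([x,y,z,w])
def grab(n):
    s=state(); d=get_image(n)
    if 'R' not in d or d.get('R') is None:
        T=np.array(d['T_tool_cam']); M=np.eye(4); M[:3,:3]=rot(s).as_matrix(); M[:3,3]=s['tcp_pos']
        W=np.linalg.inv(M@T); d['R']=W[:3,:3]; d['t']=W[:3,3]
    d['R']=np.array(d['R']); d['t']=np.array(d['t']); d['K']=np.array(d['K']); return d
def ray(d,px):
    dist=np.array([d['k1'],0,0,0,0],float)
    u=cv2.undistortPoints(np.array([[px]],float),d['K'],dist)[0,0]
    return -d['R'].T@d['t'], d['R'].T@np.array([u[0],u[1],1])
def onz(d,px,z):
    c,v=ray(d,px); return c+v*(z-c[2])/v[2]
def proj(d,P):
    return cv2.projectPoints(np.array(P,float).reshape(-1,1,3),cv2.Rodrigues(d['R'])[0],d['t'],d['K'],np.array([d['k1'],0,0,0,0],float))[0][:,0]
def tri(obs):
    A=np.zeros((3,3));b=np.zeros(3)
    for d,px in obs:
        c,v=ray(d,px);v/=np.linalg.norm(v);Q=np.eye(3)-np.outer(v,v);A+=Q;b+=Q@c
    return np.linalg.solve(A,b)
def save(d,n): cv2.imwrite('pics/'+n+'.png',d['img'][:,:,::-1])
def px(p): return np.array(p)*[560,420]
E
python3 - <<'E'
from h import *
np.set_printoptions(precision=3,suppress=True)
print(state())
for c in ['scene','side','wrist']:
    d=grab(c); save(d,c+'0'); print(c,-d['R'].T@d['t'])
    for l in ['packet_1_mid','leg_post','catch_left_nose','catch_right_nose','leg_hinge','lane_left','rack']:
        try: r=look_for(c,l)
        except Exception as e: print(l,e); continue
        print(c,l,[(px(o['point']).round(1),round(o['conf'],2),onz(d,px(o['point']),{'p':.05,'l':.1,'c':.112,'r':.074}[l[0]])) for o in r])
E
```

```text
{'time_s': 0.0, 'q': array([ 0.259,  0.386,  0.007, -0.001, -1.194, -0.259]), 'dq': array([0.001, 0.002, 0.   , 0.001, 0.   , 0.   ]), 'joint_torque': array([ -0.001, -39.229,  18.84 ,   4.186,  -0.005,   0.   ]), 'tcp_pos': array([0.624, 0.   , 0.23 ]), 'eef_rot': array([-0.001, -0.707,  0.707,  0.001]), 'contact_force': array([-1.29 ,  0.1  , -0.064]), 'torque': array([ 0.006, -0.01 , -0.036]), 'finger_force': 0.0, 'finger_gap': 1.0009244826585342}
scene [-0.061 -0.651  0.705]
scene packet_1_mid [(array([226.8, 251.2]), 0.77, array([0.394, 0.032, 0.05 ]))]
scene leg_post [(array([272.3, 186. ]), 0.45, array([0.626, 0.131, 0.1  ])), (array([264.6, 218. ]), 0.41, array([0.508, 0.025, 0.1  ])), (array([257.1, 167.9]), 0.16, array([0.663, 0.242, 0.1  ]))]
scene catch_left_nose [(array([252.7, 171.6]), 0.54, array([0.624, 0.215, 0.112]))]
scene catch_right_nose [(array([275.7, 185.8]), 0.52, array([0.621, 0.11 , 0.112]))]
scene leg_hinge [(array([265.7, 189.4]), 0.67, array([0.6  , 0.129, 0.1  ]))]
scene lane_left [(array([268.9, 189.9]), 0.66, array([0.605, 0.121, 0.1  ]))]
scene rack 
[... 710 characters left out ...]
, 0.48, array([0.656, 0.062, 0.1  ]))]
side rack [(array([231.5, 216.2]), 0.73, array([0.627, 0.134, 0.074]))]
wrist [ 0.624 -0.07   0.374]
wrist packet_1_mid [(array([479.3, 230.8]), 0.85, array([0.433, 0.048, 0.05 ]))]
wrist leg_post [(array([380.2, 216.1]), 0.65, array([0.546, 0.017, 0.1  ]))]
wrist catch_left_nose []
wrist catch_right_nose [(array([301.4, 328.6]), 0.75, array([0.607, 0.112, 0.112])), (array([514.4, 143.4]), 0.45, array([ 0.452, -0.043,  0.112]))]
wrist leg_hinge [(array([289.8, 306.4]), 0.77, array([0.617, 0.098, 0.1  ]))]
wrist lane_left [(array([292.4, 304.7]), 0.96, array([0.615, 0.097, 0.1  ]))]
wrist rack [(array([287.8, 304.1]), 0.79, array([0.618, 0.112, 0.074]))]
```

```bash
python3 - <<'E'
import cv2
a=cv2.imread('pics/scene0.png'); b=cv2.imread('pics/side0.png')
cv2.imwrite('pics/sc_crop.png',cv2.resize(a[120:360,120:420],(800,640))[:600])
cv2.imwrite('pics/sd_crop.png',cv2.resize(b[140:350,160:440],(800,600)))
E
```

```text
(no output)
```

View pics/sc_crop.png

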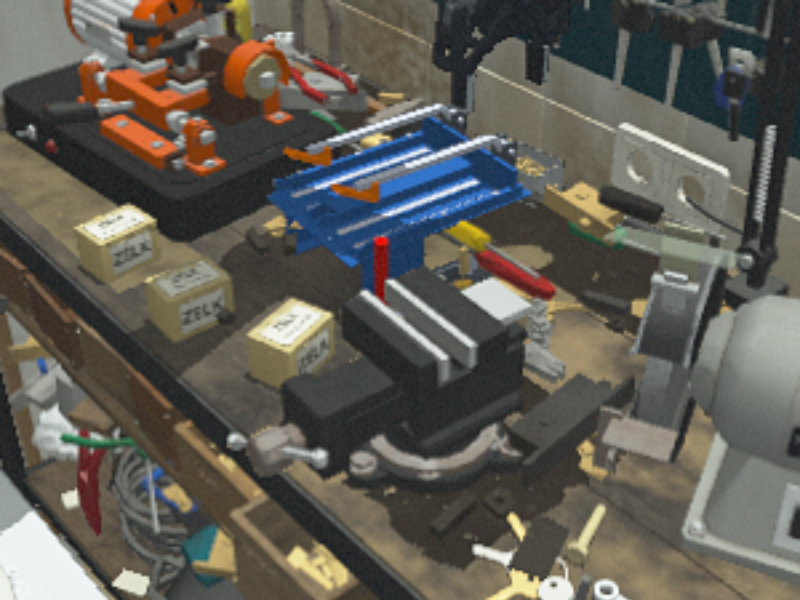

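View pics/sd_crop.png

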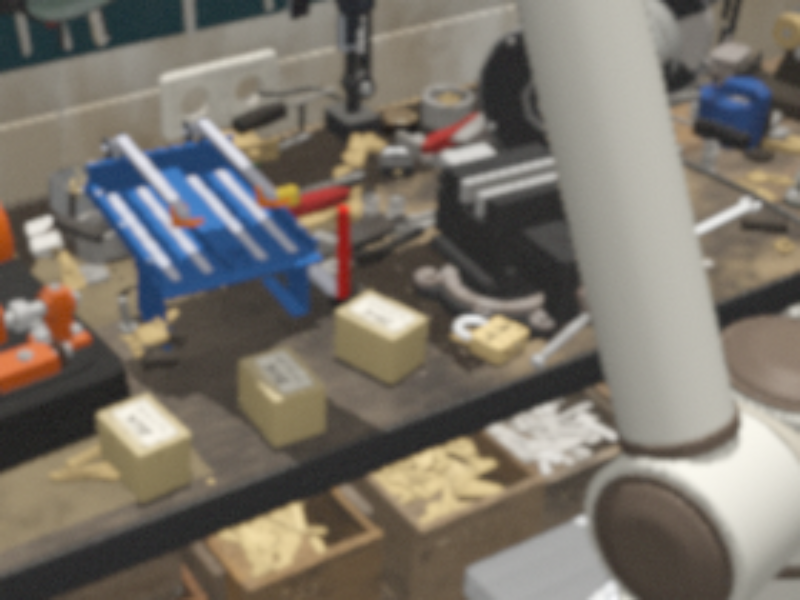

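View pics/wrist0.png

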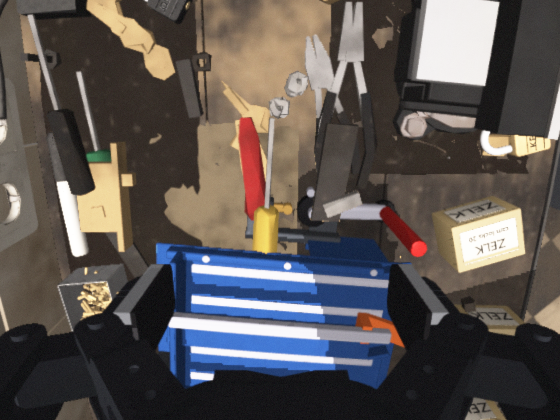

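The pictures show three packets in a row near the bench edge (wrist view: one at ~(480,235), two partly hidden at right bottom). The blue rack has its mouths towards the robot, and the red post top is at wrist (419,247), scene ~(263,210) and side ~(280,213). The vice is right of the post.

```bash
python3 - <<'E'
from h import *
np.set_printoptions(precision=4,suppress=True)
S=grab('scene');D=grab('side');W=grab('wrist')
s=lambda x,y:(120+x/2.6667,120+y/2.6667)
e=lambda x,y:(160+x/2.857,140+y/2.857)
P=tri([(S,s(381,240)),(D,e(344,208)),(W,(419,247))]);print('post top',P, onz(W,(419,247),.112))
for n,a,b in [('A',(290,325),(380,318)),('B',(185,280),(282,373)),('C',(118,228),(145,422))]:
    print(n,tri([(S,s(*a)),(D,e(*b))]),onz(S,s(*a),.05),onz(D,e(*b),.05))
# orange blobs
for c,d in (('S',S),('D',D),('W',W)):
    hsv=cv2.cvtColor(d['img'],cv2.COLOR_RGB2HSV); m=cv2.inRange(hsv,(5,180,120),(14,255,255))
    n,l,st,ce=cv2.connectedComponentsWithStats(m)
    print(c,[(st[i].tolist(),ce[i].round(1).tolist()) for i in range(1,n) if st[i][4]>15])
# wrist blue edges line on z=.088
for p in [(165,248),(405,263),(205,270),(287,267),(374,273),(192,295),(387,312)]: print(p,onz(W,p,.074),onz(W,p,.088))
E
```

```text
post top [0.5161 0.0399 0.112 ] [0.5163 0.0388 0.112 ]
A [0.4205 0.0604 0.0477] [0.4197 0.0586 0.05  ] [0.4165 0.0627 0.05  ]
B [0.3859 0.1852 0.0501] [0.3848 0.1843 0.05  ] [0.3875 0.1848 0.05  ]
C [0.3863 0.3172 0.0471] [0.3824 0.3109 0.05  ] [0.3853 0.3185 0.05  ]
S [([145, 105, 11, 21, 40], [147.8, 113.4]), ([170, 115, 22, 14, 175], [180.8, 121.2]), ([204, 135, 21, 22, 174], [210.6, 143.5]), ([225, 141, 4, 11, 22], [226.5, 146.3]), ([149, 144, 49, 25, 422], [171.9, 154.7]), ([219, 154, 6, 9, 30], [221.7, 158.3]), ([158, 163, 27, 20, 224], [170.8, 171.9]), ([189, 165, 11, 16, 89], [193.3, 173.2]), ([226, 175, 11, 6, 23], [231.7, 177.8]), ([191, 180, 13, 6, 25], [197.6, 182.9]), ([250, 188, 12, 7, 24], [256.8, 191.8]), ([220, 395, 14, 9, 26], [226.6, 398.8]), ([411, 400, 14, 16, 55], [418.0, 406.9])]
D [([139, 211, 8, 6, 35], [142.5, 213.1]), ([150, 213, 15, 20, 202], [157.0, 222.5]), ([88, 224, 16, 40, 281], [96.2, 244.0]), ([14, 240, 25, 46, 584], [26.8, 264.5]), ([177, 243, 9, 16, 103], [180.7, 249.8]), ([115, 249, 47, 26, 453], [138.0, 261.3]), ([159, 265, 22, 11, 105], [169.6, 270.3]), ([94, 271, 10, 19, 132], [98.2, 279.1]), ([505, 272, 17, 11, 87], [512.7, 277.4]), ([135, 278, 14, 7, 63], [140.9, 280.9]), ([93, 290, 13, 5, 19], [98.2, 292.1])]
W [([358, 313, 46, 34, 504], [379.3, 326.1])]
(165, 248) [0.7278 0.0554 0.074 ] [0.723  0.0496 0.088 ]
(405, 263) [0.5119 0.0702 0.074 ] [0.5171 0.0636 0.088 ]
(205, 270) [0.6931 0.0768 0.074 ] [0.6899 0.0699 0.088 ]
(287, 267) [0.6188 0.0736 0.074 ] [0.6191 0.0669 0.088 ]
(374, 273) [0.5395 0.0799 0.074 ] [0.5435 0.0729 0.088 ]
(192, 295) [0.7069 0.1025 0.074 ] [0.7031 0.0944 0.088 ]
(387, 312) [0.5239 0.1209 0.074 ] [0.5286 0.112  0.088 ]
```

jog_arm(plan=[[[-120, 84, -20], [0, 0, 0], 85], [[-120, 84, -20], [0, 0, 0], 85], [[-120, 84, -20], [0, 0, 0], 85], [[-120, 84, -20], [0, 0, 0], 85], [[-120, 84, -20], [0, 0, 0], 85], [[-120, 84, -20], [0, 0, 0], 85]])

```text
time_s: 1.85
tcp_pos: [0.5406, 0.1211, 0.2521]
eef_rot: [-0.001, 0.708, -0.706, 0.0]
contact_force: [0.6, -0.6, 0.1]
finger_gap: 0.995
finger_force: 0.0
```

```bash
python3 - <<'E'
from h import *
np.set_printoptions(precision=4,suppress=True)
d=grab('wrist'); save(d,'w1'); np.savez('w1.npz',**d)
print(state()['tcp_pos'])
for l in ['packet_1_mid','leg_post']:
    for o in trace('wrist',l):
        m=o['pixels'].astype(np.uint8); print(l,round(o['conf'],2),px(o['point']).round(1),m.sum(),onz(d,px(o['point']),.05 if l[0]=='p' else .1))
E
```

```text
[0.5409 0.1203 0.2516]
packet_1_mid 0.85 [405.8 107.6] 4672 [0.4248 0.0555 0.05  ]
leg_post 0.86 [280.   92.2] 1552 [0.541 0.044 0.1  ]
```

View pics/w1.png

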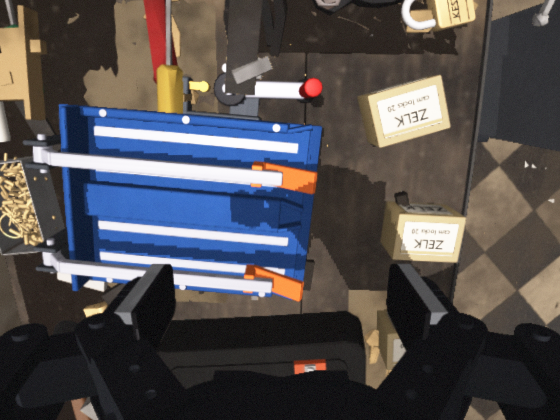

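The wrist view clearly shows the rack (right rail (62,106)–(321,128)), the catch bars with noses ending at (317,180) and (302,290), the post top at (313,88), and packets at (405,108), (425,235) and one hidden at ~(395,345).

```bash
cat > fit.py <<'E'
from h import *
from scipy.optimize import least_squares
np.set_printoptions(precision=4,suppress=True)
d=dict(np.load('w1.npz'))
def R2(a): return np.array([[np.cos(a),-np.sin(a)],[np.sin(a),np.cos(a)]])
def w(p,l): 
    l=np.atleast_2d(l)/1000.; return np.c_[l[:,:2]@R2(p[2]).T+p[:2],l[:,2]]
pts=[((-40,-106,112),(313,88)),((-48,-44,135),(317,180)),((-48,44,135),(302,290))]
lines=[((-44,136),[(80,158.5),(250,173.5)]),((44,136),[(80,270),(250,285)])]
def res(p):
    r=[]
    for l,q in pts: r+=list(proj(d,w(p,l))[0]-q)
    for (y,z),qs in lines:
        a,b=proj(d,w(p,[(-20,y,z),(150,y,z)])); n=np.array([-(b-a)[1],(b-a)[0]]);n/=np.linalg.norm(n)
        r+=[n@(np.array(q)-a) for q in qs]
    return r
s=least_squares(res,[.5655,.1415,-.09],x_scale=[.01,.01,.05]); print(s.x,np.array(s.fun))
p=s.x
print(proj(d,w(p,[(169,-81,88),(-25,-81,88),(-54,81,70),(0,-44,112),(0,44,112),(35,-106,30)])))
H=w(p,(35,-106,0))[0]; print('H',H[:2],'post0',w(p,(-40,-106,0))[0][:2])
for f in [0,.2,.4,.6,.8,1.0,1.2,1.4,1.6,1.65]: print(f,H[:2]+.075*np.array([np.cos(np.pi+p[2]+f),np.sin(np.pi+p[2]+f)]))
E
python3 fit.py
```

```text
[ 0.566   0.1455 -0.0883] [-0.6394  3.1822 -0.6387 -0.3487  1.2711 -2.2572  1.04    0.5793 -2.0228
 -1.1893]
[[ 57.7289 102.6369]
 [288.5026 121.4691]
 [301.4625 289.2026]
 [252.8422 168.0906]
 [245.7207 269.869 ]
 [227.5752  86.2531]]
H [0.5915 0.0368] post0 [0.5168 0.0435]
0 [0.5168 0.0435]
0.2 [0.517  0.0285]
0.4 [0.5201 0.0138]
0.6 [0.5261 0.0001]
0.8 [ 0.5347 -0.0121]
1.0 [ 0.5456 -0.0224]
1.2 [ 0.5583 -0.0304]
1.4 [ 0.5723 -0.0357]
1.6 [ 0.5871 -0.038 ]
1.65 [ 0.5908 -0.0382]
```

jog_arm(plan=[[[80, 24, 0], [0, 0, 0], 45], [[80, 24, 0], [0, 0, 0], 45], [[80, 24, 0], [0, 0, 0], 45], [[80, 24, 90], [0, 0, 0], 45], [[80, 24, 90], [0, 0, 0], 45], [[80, 24, 90], [0, 0, 0], 45], [[80, 24, 90], [0, 0, 0], 45]], grip_force=40)

```text
time_s: 2.58
tcp_pos: [0.5155, 0.0384, 0.1586]
eef_rot: [-0.004, -0.706, 0.708, 0.001]
contact_force: [0.2, -0.9, 0.6]
finger_gap: 0.526
finger_force: 0.0
```

```bash
python3 - <<'E'
from h import *
np.set_printoptions(precision=4,suppress=True)
s=state(); print(s['tcp_pos'],s['eef_rot'],s['finger_gap'])
d=grab('wrist')
hsv=cv2.cvtColor(d['img'],cv2.COLOR_RGB2HSV); m=cv2.inRange(hsv,(0,180,110),(4,255,255))|cv2.inRange(hsv,(176,180,110),(180,255,255))
n,l,st,ce=cv2.connectedComponentsWithStats(m)
for i in range(1,n):
    if st[i][4]>60: print(st[i],ce[i],onz(d,ce[i],.112))
for o in look_for('wrist','leg_post'): print(o['conf'],px(o['point']),onz(d,px(o['point']),.105))
save(d,'w2')
E
```

```text
[0.5155 0.0384 0.1586] [-0.0035 -0.7065  0.7077  0.0014] 0.525762803413922
[  68   70   23   94 1038] [ 79.7322 114.1898] [ 0.6183 -0.0271  0.112 ]
[ 82 160  11  26 174] [ 87.2931 172.8103] [0.6183 0.0037 0.112 ]
[270 188  12  21 164] [275.0854 197.6768] [0.5176 0.018  0.112 ]
[266 225  24  23 427] [277.0679 236.082 ] [0.5167 0.04   0.112 ]
0.73 [266.224 196.98 ] [0.5226 0.0194 0.105 ]
```

View pics/w2.png

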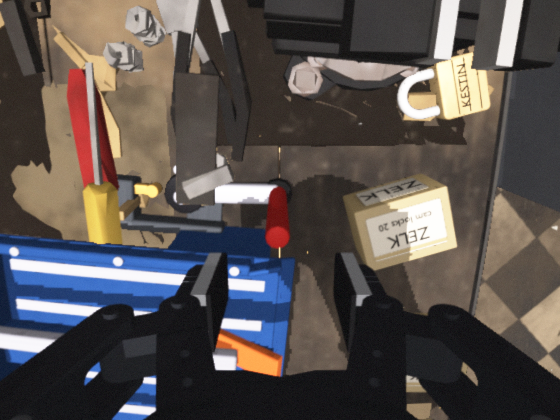

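The post top sits at (277,236) in the picture, i.e. (0.517, 0.040), within 2 mm of the TCP. Next I go down and grip.

jog_arm(plan=[[[-1, -1, 40], [0, 0, 0], 45], [[-1, -1, 75], [0, 0, 0], 45], [[-1, -1, 75], [0, 0, 0], 45], [[-1, -1, 75], [0, 0, 0], 0], [[-1, -1, 75], [0, 0, 0], 0], [[-1, -1, 75], [0, 0, 0], 0], [[-1, -1, 75], [0, 0, 0], 0], [[-1, -1, 75], [0, 0, 0], 0], [[-1, -1, 75], [0, 0, 0], 0], [[-1, -1, 75], [0, 0, 0], 0]])

```text
time_s: 3.52
tcp_pos: [0.517, 0.0408, 0.0892]
eef_rot: [0.0, 0.707, -0.707, -0.0]
contact_force: [-5.7, 0.4, 4.7]
finger_gap: 0.143
finger_force: 38.9
```

jog_arm(plan=[[[8, 0, 0], [0, 0, 0], 0], [[15, 0, 0], [0, 0, 0], 0], [[22, -1, 0], [0, 0, 0], 0], [[30, -3, 0], [0, 0, 0], 0], [[37, -6, 0], [0, 0, 0], 0], [[43, -9, 0], [0, 0, 0], 0], [[50, -13, 0], [0, 0, 0], 0], [[56, -18, 0], [0, 0, 0], 0], [[61, -23, 0], [0, 0, 0], 0], [[66, -29, 0], [0, 0, 0], 0], [[66, -29, 0], [0, 0, 0], 0]])

```text
time_s: 4.43
tcp_pos: [0.5479, -0.0273, 0.0891]
eef_rot: [0.001, 0.707, -0.707, 0.001]
contact_force: [-2.8, -6.2, 7.8]
finger_gap: 0.141
finger_force: 39.6
```

jog_arm(plan=[[[4, -6, 0], [0, 0, 0], 0], [[8, -13, 0], [0, 0, 0], 0], [[11, -20, 0], [0, 0, 0], 0], [[13, -27, 0], [0, 0, 0], 0], [[15, -34, 0], [0, 0, 0], 0], [[16, -41, 0], [0, 0, 0], 0], [[16, -45, 0], [0, 0, 0], 0], [[16, -45, 0], [0, 0, 0], 0]])

```text
time_s: 5.1
tcp_pos: [0.5876, -0.0452, 0.089]
eef_rot: [-0.006, -0.707, 0.707, 0.002]
contact_force: [-13.7, -9.8, 13.5]
finger_gap: 0.147
finger_force: 40.0
```

jog_arm(plan=[[[16, -43, 0], [0, 0, 0], 45], [[0, 0, 0], [0, 0, 0], 45], [[0, 0, 0], [0, 0, 0], 45], [[0, 0, -40], [0, 0, 0], 45], [[0, 0, -80], [0, 0, 0], 60], [[0, 0, -120], [0, 0, 0], 85], [[-20, 40, -120], [0, 0, 0], 85], [[-50, 70, -120], [0, 0, 0], 85], [[-80, 100, -120], [0, 0, 0], 85], [[-105, 135, -120], [0, 0, 0], 85], [[-105, 135, -120], [0, 0, 0], 85], [[-105, 135, -120], [0, 0, 0], 85]])

```text
time_s: 6.1
tcp_pos: [0.4567, 0.0653, 0.2087]
eef_rot: [-0.003, 0.708, -0.706, 0.001]
contact_force: [1.0, -0.5, 0.4]
finger_gap: 0.993
finger_force: 0.0
```

```bash
python3 - <<'E'
from h import *
np.set_printoptions(precision=4,suppress=True)
d=grab('wrist'); save(d,'w3'); np.savez('w3.npz',**d)
for l in ['packet_1_mid','leg_post']:
    for o in trace('wrist',l):
        m=o['pixels'].astype(np.uint8); print(l,round(o['conf'],2),px(o['point']).round(1),m.sum(),onz(d,px(o['point']),.05 if l[0]=='p' else .1))
for c in ('scene','side'):
    e=grab(c); save(e,c+'3')
    for o in look_for(c,'leg_post'): print(c,o['conf'],px(o['point']),onz(e,px(o['point']),.08))
    print(proj(e,[(.5865,-.041,.08),(.517,.04,.08)]))
E
```

```text
packet_1_mid 0.84 [323.2 174.9] 5444 [0.4214 0.055  0.05  ]
leg_post 0.67 [156.7  85.9] 1905 [ 0.5397 -0.0151  0.1   ]
scene 0.43 [288.12 220.5 ] [ 0.5649 -0.0008  0.08  ]
[[305.252  224.1953]
 [263.4385 220.5926]]
side 0.82 [293.104 227.388] [0.4777 0.0229 0.08  ]
side 0.6 [229.824 218.19 ] [0.6101 0.1477 0.08  ]
side 0.32 [259.392 278.88 ] [0.3212 0.2219 0.08  ]
[[290.7027 205.3512]
 [280.0874 222.7483]]
```

View pics/w3.png

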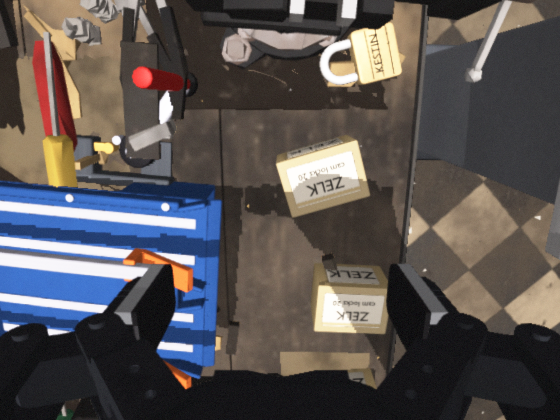

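```bash
python3 - <<'E'
from h import *
d=dict(np.load('w3.npz')); P=onz(d,(143,78),.112)[:2]; v=P-[.5915,.034]; print(P,np.hypot(*v),(np.arctan2(v[1],v[0])%(2*np.pi))-np.pi+.0883)
print(state()['time_s'])
E
```

```text
[ 0.54414587 -0.01962014] 0.07153693561273447 0.9356741761496019
6.45
```

jog_arm(plan=[[[40, -40, 0], [0, 0, 0], 40], [[85, -87, 0], [0, 0, 0], 40], [[85, -87, 0], [0, 0, 0], 40], [[85, -87, 0], [0, 0, 0], 40], [[85, -87, 40], [0, 0, 0], 40], [[85, -87, 80], [0, 0, 0], 40], [[85, -87, 120], [0, 0, 0], 40], [[85, -87, 120], [0, 0, 0], 40], [[85, -87, 120], [0, 0, 0], 0], [[85, -87, 120], [0, 0, 0], 0], [[85, -87, 120], [0, 0, 0], 0], [[85, -87, 120], [0, 0, 0], 0], [[85, -87, 120], [0, 0, 0], 0], [[85, -87, 120], [0, 0, 0], 0]])

```text
time_s: 7.62
tcp_pos: [0.5455, -0.0208, 0.0885]
eef_rot: [-0.002, 0.707, -0.707, 0.001]
contact_force: [-0.2, -0.3, 3.2]
finger_gap: 0.145
finger_force: 39.8
```

jog_arm(plan=[[[5, -5, 0], [0, 0, 0], 0], [[9, -9, 0], [0, 0, 0], 0], [[13, -14, 0], [0, 0, 0], 0], [[16, -21, 0], [0, 0, 0], 0], [[18, -28, 0], [0, 0, 0], 0], [[20, -35, 0], [0, 0, 0], 0], [[21, -43, 0], [0, 0, 0], 0], [[21, -48, 0], [0, 0, 0], 0], [[21, -48, 0], [0, 0, 0], 0], [[21, -48, 0], [0, 0, 0], 0]])

```text
time_s: 8.45
tcp_pos: [0.5877, -0.0414, 0.0881]
eef_rot: [-0.003, -0.707, 0.707, 0.004]
contact_force: [-13.9, 7.3, 18.9]
finger_gap: 0.147
finger_force: 41.5
```

jog_arm(plan=[[[0, 0, 0], [0, 0, 0], 40], [[0, 0, 0], [0, 0, 0], 40], [[0, 3, 0], [0, 0, 0], 40], [[0, 3, 0], [0, 0, 0], 40], [[0, 3, -40], [0, 0, 0], 40], [[0, 3, -80], [0, 0, 0], 60], [[0, 3, -120], [0, 0, 0], 85], [[-20, 45, -120], [0, 0, 0], 85], [[-50, 75, -120], [0, 0, 0], 85], [[-80, 105, -120], [0, 0, 0], 85], [[-105, 145, -120], [0, 0, 0], 85], [[-105, 145, -120], [0, 0, 0], 85], [[-105, 145, -120], [0, 0, 0], 85]])

```text
time_s: 9.53
tcp_pos: [0.4449, 0.0639, 0.2066]
eef_rot: [-0.0, 0.708, -0.706, -0.0]
contact_force: [-0.3, 1.3, -0.2]
finger_gap: 0.995
finger_force: 0.0
```

```bash
python3 - <<'E'
from h import *
np.set_printoptions(precision=4,suppress=True)
d=grab('wrist'); save(d,'w4'); np.savez('w4.npz',**d)
hsv=cv2.cvtColor(d['img'],cv2.COLOR_RGB2HSV); m=cv2.inRange(hsv,(0,180,110),(4,255,255))|cv2.inRange(hsv,(176,180,110),(180,255,255))
n,l,st,ce=cv2.connectedComponentsWithStats(m)
for i in range(1,n):
    if st[i][4]>60: print(st[i],ce[i],onz(d,ce[i],.112))
for o in trace('wrist','packet_1_mid'):
    print(o['conf'],px(o['point']),o['pixels'].sum(),onz(d,px(o['point']),.05))
E
```

```text
[ 18  44   8  21 105] [21.1714 52.4   ] [ 0.6097 -0.039   0.112 ]
[ 47  45  20  22 265] [55.4491 55.8943] [ 0.5867 -0.0359  0.112 ]
[ 17  61  18  77 419] [26.2315 97.7184] [ 0.6105 -0.0108  0.112 ]
[ 37  68  12  60 170] [ 42.0118 102.3294] [ 0.5998 -0.0076  0.112 ]
0.92 [309.12  177.996] 5427 [0.4206 0.0556 0.05  ]
```

View pics/w4.png

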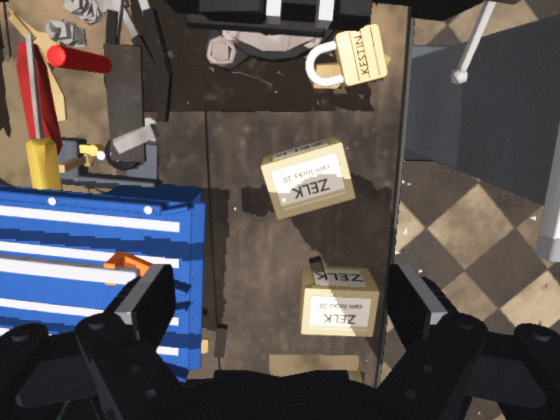

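The post top is now at (56,56), i.e. (0.587, −0.037), which is the swung-out end position. Packet A's top spans (267,175)–(354,196) and packet B's spans (302,287)–(377,335).

```bash
cat > pk.py <<'E'
from h import *
np.set_printoptions(precision=4,suppress=True)
def fit(d,cs,z=.05):
    Q=np.array([onz(d,c,z)[:2] for c in cs])  # order: TL,TR,BR,BL, TL-TR along long
    v=(Q[0]-Q[1])+(Q[3]-Q[2]); print('c',Q.mean(0),'yaw',np.arctan(v[1]/v[0]),'L',np.hypot(*(Q[0]-Q[1])),np.hypot(*(Q[3]-Q[2])),'W',np.hypot(*(Q[0]-Q[3])),np.hypot(*(Q[1]-Q[2])))
E
python3 - <<'E'
from pk import *
d=dict(np.load('w4.npz'))
fit(d,[(267,175),(344,153),(354,196),(276,217)])
fit(d,[(303,287),(374,286),(377,335),(302,335)])
i=cv2.resize(d['img'][130:380,230:420,::-1],None,fx=2.4,fy=2.4,interpolation=cv2.INTER_CUBIC); cv2.imwrite('pics/w4c.png',i)
E
```

```text
c [0.4197 0.0622] yaw 0.28187645413649653 L 0.06614677507394247 0.06893921361785942 W 0.03752527617419587 0.03795033712935344
c [0.3891 0.1831] yaw 0.0024627278792488344 L 0.06538261972780463 0.0725926745590257 W 0.0518007582465447 0.05367248480021895
```

View pics/w4c.png

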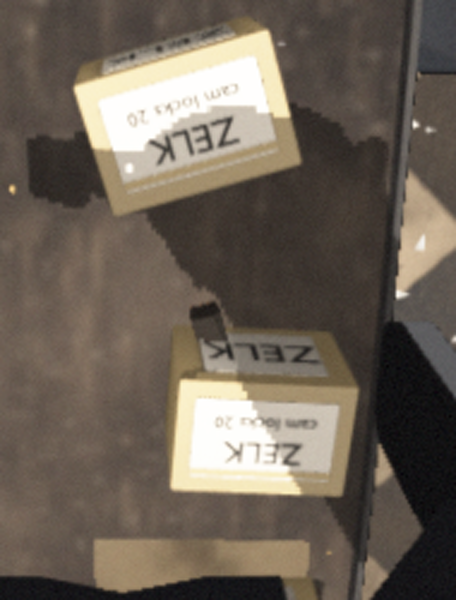

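Crop: A's top face corners are at crop (78,88), (270,33), (300,160) and (113,215). B's are at (180,378), (357,387), (343,495) and (170,490).

```bash
python3 - <<'E'
from pk import *
d=dict(np.load('w4.npz'))
k=lambda L:[(230+x/2.4,130+y/2.4) for x,y in L]
fit(d,k([(78,88),(270,33),(300,160),(113,215)]))
fit(d,k([(180,378),(357,387),(343,495),(170,490)]))
print(state()['q'],state()['tcp_pos'])
E
```

```text
c [0.4205 0.0593] yaw 0.293820765095987 L 0.06831357921995665 0.0693994381346894 W 0.04769505534299264 0.046470595675240325
c [0.3887 0.1847] yaw -0.050136556254746244 L 0.0685409196024622 0.06992174307017593 W 0.05041970416780105 0.049088664821385485
[ 0.502   0.1085 -0.4343  0.0006 -1.0269 -0.5012] [0.4475 0.0632 0.2067]
```

jog_arm(plan=[[[4, 26, 0], [0, 0, 0.12], 80], [[4, 26, 0], [0, 0, 0.24], 80], [[4, 26, 0], [0, 0, 0.36], 80], [[4, 26, 0], [0, 0, 0.48], 80], [[4, 26, 0], [0, 0, 0.6], 80], [[4, 26, 0], [0, 0, 0.72], 80], [[4, 26, 0], [0, 0, 0.84], 80], [[4, 26, 0], [0, 0, 0.96], 80], [[4, 26, 0], [0, 0, 1.08], 80], [[4, 26, 0], [0, 0, 1.2], 80], [[4, 26, 0], [0, 0, 1.277], 80], [[4, 26, 30], [0, 0, 1.277], 80], [[4, 26, 60], [0, 0, 1.277], 80], [[4, 26, 90], [0, 0, 1.277], 80], [[4, 26, 90], [0, 0, 1.277], 80]])

```text
time_s: 10.88
tcp_pos: [0.4184, 0.0567, 0.1114]
eef_rot: [-0.006, -0.145, 0.989, -0.002]
contact_force: [-1.1, -0.2, -0.7]
finger_gap: 0.937
finger_force: 0.0
```

```bash
python3 - <<'E'
from h import *
np.set_printoptions(precision=4,suppress=True)
d=grab('wrist'); save(d,'w5'); np.savez('w5.npz',**d)
s=state();print(s['tcp_pos'],rot(s).as_matrix()[:,1],s['q'])
for o in trace('wrist','packet_1_mid'):
    print(o['conf'],px(o['point']),o['pixels'].sum(),onz(d,px(o['point']),.05))
E
```

```text
[0.4203 0.0575 0.114 ] [-0.2878  0.9577 -0.0018] [ 0.5222  0.1835 -0.6224  0.0001 -0.7724 -1.8012]
0.8 [286.104 221.004] 10237 [0.4147 0.0585 0.05  ]
```

View pics/w5.png

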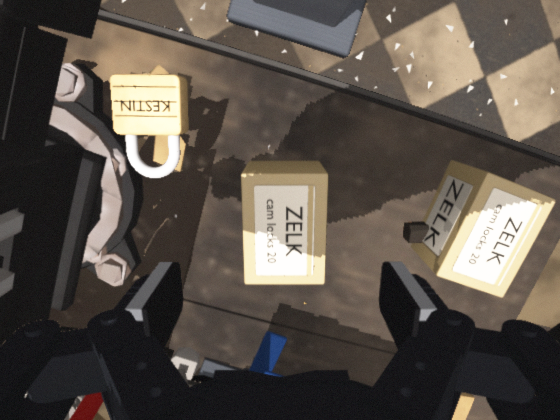

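The packet is square to the gripper, top face (243–327, 175–284), centred between the fingers at columns ~180 and 380. I descend and grip.

jog_arm(plan=[[[0, 0, 35], [0, 0, 0], 80], [[0, 0, 70], [0, 0, 0], 80], [[0, 0, 94], [0, 0, 0], 80], [[0, 0, 94], [0, 0, 0], 80], [[0, 0, 94], [0, 0, 0], 45], [[0, 0, 94], [0, 0, 0], 40], [[0, 0, 94], [0, 0, 0], 40], [[0, 0, 94], [0, 0, 0], 40], [[0, 0, 94], [0, 0, 0], 40], [[0, 0, 94], [0, 0, 0], 40]], grip_force=50)

```text
time_s: 11.82
tcp_pos: [0.4231, 0.0601, 0.0246]
eef_rot: [0.003, -0.147, 0.989, 0.001]
contact_force: [-0.1, 0.2, 7.5]
finger_gap: 0.576
finger_force: 35.7
```

jog_arm(plan=[[[0, 0, -40], [0, 0, 0], 40], [[0, 0, -80], [0, 0, 0], 40], [[0, 0, -110], [0, 0, 0], 40], [[-20, 12, -110], [0, 0, 0.1], 40], [[-40, 24, -110], [0, 0, 0.2], 40], [[-59, 35, -110], [0, 0, 0.3], 40], [[-59, 35, -110], [0, 0, 0.382], 40], [[-59, 35, -110], [0, 0, 0.382], 40], [[-59, 35, -110], [0, 0, 0.382], 40]])

```text
time_s: 12.57
tcp_pos: [0.4668, 0.1094, 0.1327]
eef_rot: [-0.0, 0.043, 0.999, 0.0]
contact_force: [-0.7, -0.3, -0.5]
finger_gap: 0.571
finger_force: 60.0
```

```bash
python3 - <<'E'
from h import *
np.set_printoptions(precision=4,suppress=True)
s0=state(); d=grab('wrist'); save(d,'w6'); np.savez('w6.npz',**d)
s=state();print(s0['tcp_pos'],s['tcp_pos'],rot(s0).as_matrix()[:,1],rot(s).as_matrix()[:,1],s['finger_gap'])
E
```

```text
[0.4668 0.1094 0.1327] [0.4667 0.1092 0.1326] [0.0861 0.9963 0.0003] [0.0864 0.9963 0.0002] 0.5781627467003811
```

View pics/w6.png

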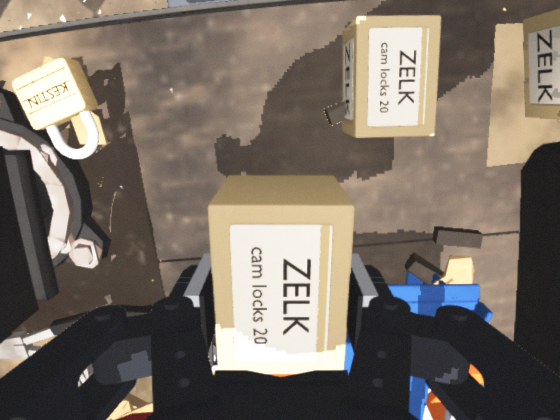

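jog_arm(plan=[[[0, 0, 20], [0, 0, 0], 40], [[0, 0, 32], [0, 0, 0], 40], [[-10, 0, 32], [0, 0, 0], 40], [[-24, 0, 32], [0, 0, 0], 40], [[-24, 0, 34], [0, 0, 0], 40], [[-24, 0, 36], [0, 0, 0], 40], [[-24, 0, 36], [0, 0, 0], 40]])

```text
time_s: 13.2
tcp_pos: [0.4936, 0.1078, 0.0987]
eef_rot: [0.003, 0.043, 0.999, 0.001]
contact_force: [2.0, -2.1, 5.5]
finger_gap: 0.574
finger_force: 60.7
```

jog_arm(plan=[[[-8, 0, 0], [0, 0, 0], 40], [[-16, 0, 0], [0, 0, 0], 40], [[-24, 0, 0], [0, 0, 0], 40], [[-32, 0, 0], [0, 0, 0], 40], [[-40, 0, 0], [0, 0, 0], 40], [[-48, 0, 0], [0, 0, 0], 40]])

```text
time_s: 13.7
tcp_pos: [0.5384, 0.1028, 0.0989]
eef_rot: [-0.0, 0.044, 0.999, -0.0]
contact_force: [-6.7, 0.4, 11.8]
finger_gap: 0.575
finger_force: 61.6
```

```bash
python3 - <<'E'
from h import *
s=grab('scene'); e=grab('side')
a=cv2.resize(s['img'][120:240,190:350,::-1],(400,300)); b=cv2.resize(e['img'][150:270,170:330,::-1],(400,300))
cv2.imwrite('pics/pair7.png',np.hstack([a,b]))
E
```

```text
(no output)
```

View pics/pair7.png

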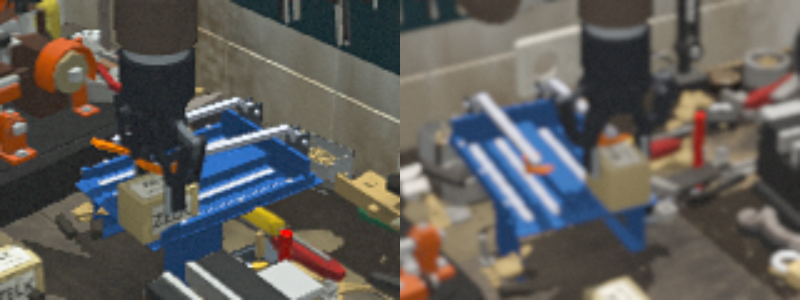

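The packet sits in the right lane's mouth on its floor, the catch nose is visible ahead between the fingers, and the leg post is still out. I keep sliding.

jog_arm(plan=[[[-8, 0, 0], [0, 0, 0], 40], [[-16, 0, 0], [0, 0, 0], 40], [[-24, 0, 0], [0, 0, 0], 40], [[-32, 0, 0], [0, 0, 0], 40], [[-40, 0, 0], [0, 0, 0], 40], [[-48, 0, 0], [0, 0, 0], 40], [[-56, 0, 0], [0, 0, 0], 40], [[-64, 0, 0], [0, 0, 0], 40], [[-70, 0, 0], [0, 0, 0], 40], [[-72, 0, 0], [0, 0, 0], 40], [[-72, 0, 0], [0, 0, 0], 40]])

```text
time_s: 14.72
tcp_pos: [0.6113, 0.0966, 0.0988]
eef_rot: [0.001, 0.044, 0.999, 0.0]
contact_force: [-2.4, -0.7, 6.4]
finger_gap: 0.579
finger_force: 61.1
```

jog_arm(plan=[[[0, 0, 0], [0, 0, 0], 64], [[0, 0, 0], [0, 0, 0], 64], [[0, 0, 0], [0, 0, 0], 64], [[0, 0, -20], [0, 0, 0], 64], [[0, 0, -40], [0, 0, 0], 64], [[0, 0, -65], [0, 0, 0], 64], [[40, 10, -90], [0, 0, 0], 75], [[80, 25, -100], [0, 0, 0], 80], [[120, 40, -100], [0, 0, 0], 80], [[150, 49, -100], [0, 0, -0.038], 80], [[166, 49, -100], [0, 0, -0.038], 80], [[166, 49, -100], [0, 0, -0.038], 80], [[166, 49, -100], [0, 0, -0.038], 80]])

```text
time_s: 15.8
tcp_pos: [0.4494, 0.1607, 0.1969]
eef_rot: [0.001, 0.024, 1.0, 0.0]
contact_force: [0.4, -0.1, -0.7]
finger_gap: 0.935
finger_force: 0.0
```

```bash
python3 - <<'E'
from h import *
np.set_printoptions(precision=4,suppress=True)
d=grab('wrist'); save(d,'w8'); np.savez('w8.npz',**d)
s=state();print(s['tcp_pos'],rot(s).as_matrix()[:,1])
for o in trace('wrist','packet_1_mid'):
    m=o['pixels'].astype(np.uint8); c=max(cv2.findContours(m,0,1)[0],key=cv2.contourArea)
    print(o['conf'],px(o['point']),m.sum(),cv2.approxPolyDP(c,5,True)[:,0].tolist())
s=grab('scene'); e=grab('side')
a=cv2.resize(s['img'][120:240,190:350,::-1],(400,300)); b=cv2.resize(e['img'][150:270,170:330,::-1],(400,300))
w=cv2.resize(d['img'][:,:,::-1],(400,300)); cv2.imwrite('pics/pair8.png',np.vstack([np.hstack([a,b]),np.hstack([w,w*0])]))
E
```

```text
[0.4502 0.1606 0.1967] [0.0495 0.9988 0.0005]
0.94 [223.104 359.52 ] 1414 [[220, 343], [220, 368], [244, 369], [246, 343]]
```

View pics/pair8.png

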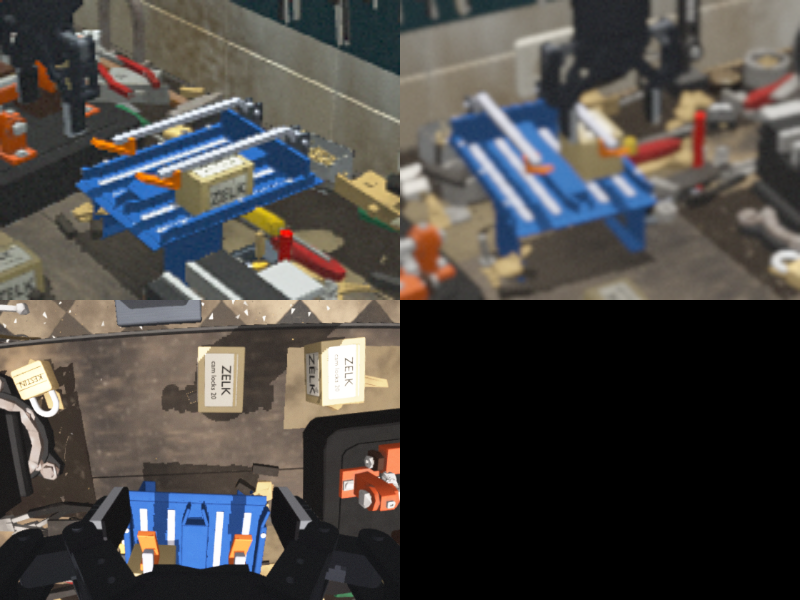

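The first packet lies in the right lane with the catch down behind it, and the leg is out. In the wrist view, B is at about (277–340, 65–156) and C at about (448–512, 52–147).

```bash
python3 - <<'E'
from pk import *
d=dict(np.load('w8.npz'))
fit(d,[(277,155),(277,66),(340,65),(340,156)])
fit(d,[(451,147),(448,56),(505,52),(512,144)])
g=cv2.cvtColor(d['img'],cv2.COLOR_RGB2HSV)
for x0,x1 in((265,355),(420,525)):
    r=g[45:165,x0:x1]; m=((r[...,2]>150)).astype(np.uint8); m=cv2.morphologyEx(m,3,np.ones((9,9))); c=max(cv2.findContours(m,0,1)[0],key=cv2.contourArea); c=cv2.convexHull(c)
    print((cv2.approxPolyDP(c,5,True)[:,0]+[x0,45]).tolist())
E
```

```text
c [0.3882 0.1848] yaw -0.030163412037489425 L 0.06731062961970934 0.0689992701433186 W 0.05024998773930526 0.04739826649902478
c [0.3848 0.3196] yaw 0.13727750897562171 L 0.06981938433738835 0.07227831456375325 W 0.05143638171827085 0.045299444056769
[[277, 65], [342, 67], [338, 156], [279, 157], [265, 144]]
[[504, 45], [524, 64], [524, 154], [420, 164], [420, 66]]
```

jog_arm(plan=[[[31, 11, 0], [0, 0, 0], 80], [[62, 21, 0], [0, 0, 0], 80], [[62, 21, 35], [0, 0, 0], 80], [[62, 21, 70], [0, 0, 0], 80], [[62, 21, 105], [0, 0, 0], 80], [[62, 21, 140], [0, 0, 0], 80], [[62, 21, 175], [0, 0, 0], 80], [[62, 21, 176], [0, 0, 0], 80], [[62, 21, 176], [0, 0, 0], 60], [[62, 21, 176], [0, 0, 0], 40], [[62, 21, 176], [0, 0, 0], 40], [[62, 21, 176], [0, 0, 0], 40], [[62, 21, 176], [0, 0, 0], 40], [[62, 21, 176], [0, 0, 0], 40], [[62, 21, 176], [0, 0, 0], 40]])

```text
time_s: 17.25
tcp_pos: [0.39, 0.1855, 0.0223]
eef_rot: [0.002, 0.025, 1.0, 0.001]
contact_force: [-0.8, 0.1, 8.5]
finger_gap: 0.572
finger_force: 54.1
```

jog_arm(plan=[[[0, 0, -40], [0, 0, 0], 40], [[0, 0, -80], [0, 0, 0], 40], [[0, 0, -110], [0, 0, 0], 40], [[-30, 6, -110], [0, 0, 0.02], 40], [[-60, 12, -110], [0, 0, 0.038], 40], [[-86, 17, -110], [0, 0, 0.038], 40], [[-86, 17, -110], [0, 0, 0.038], 40], [[-86, 17, -110], [0, 0, 0.038], 40]])

```text
time_s: 17.92
tcp_pos: [0.4761, 0.197, 0.1304]
eef_rot: [-0.0, 0.045, 0.999, 0.0]
contact_force: [-0.5, 0.0, -1.5]
finger_gap: 0.578
finger_force: 53.1
```

```bash
python3 - <<'E'
from h import *
np.set_printoptions(precision=4,suppress=True)
s=state();d=grab('wrist'); np.savez('w9.npz',**d)
a=np.array(s['tcp_pos'][:2])-[.566,.1455]; c,n=np.cos(-.0883),np.sin(-.0883)
print(s['tcp_pos'],rot(s).as_matrix()[:,1],s['finger_gap'],'rack',c*a[0]+n*a[1],-n*a[0]+c*a[1])
# compare held packet with that of w6
e=dict(np.load('w6.npz'))
for q in (e,d):
    r=q['img'][150:380,200:370].astype(int); print(np.where((q['img'][250,150:420].astype(int).min(1)>100))[0][[0,-1]]+150)
    col=q['img'][100:300,285].astype(int).sum(1); print(np.where(abs(np.diff(col))>90)[0][:4]+100)
E
```

```text
[0.4761 0.197  0.1304] [0.0897 0.996  0.0005] 0.5775469338620028 rack -0.09410086963090473 0.04335507469069875
[159 351]
[258 259 279 280]
[209 414]
[227 262 263 283]
```

jog_arm(plan=[[[0, 0, 20], [0, 0, 0], 40], [[0, 0, 32], [0, 0, 0], 40], [[-10, 0, 32], [0, 0, 0], 40], [[-24, 0, 32], [0, 0, 0], 40], [[-24, 0, 34], [0, 0, 0], 40], [[-24, 0, 36], [0, 0, 0], 40], [[-24, 0, 36], [0, 0, 0], 40], [[-32, 0, 36], [0, 0, 0], 40], [[-40, 0, 36], [0, 0, 0], 40], [[-48, 0, 36], [0, 0, 0], 40], [[-56, 0, 36], [0, 0, 0], 40], [[-64, 0, 36], [0, 0, 0], 40]])

```text
time_s: 18.97
tcp_pos: [0.5383, 0.1913, 0.0964]
eef_rot: [-0.0, 0.044, 0.999, -0.0]
contact_force: [-5.8, -0.3, 8.5]
finger_gap: 0.575
finger_force: 54.1
```

jog_arm(plan=[[[-8, 0, 0], [0, 0, 0], 40], [[-16, 0, 0], [0, 0, 0], 40], [[-24, 0, 0], [0, 0, 0], 40], [[-32, 0, 0], [0, 0, 0], 40], [[-40, 0, 0], [0, 0, 0], 40], [[-48, 0, 0], [0, 0, 0], 40], [[-56, 0, 0], [0, 0, 0], 40], [[-64, 0, 0], [0, 0, 0], 40], [[-72, 0, 0], [0, 0, 0], 40], [[-79, 0, 0], [0, 0, 0], 40], [[-79, 0, 0], [0, 0, 0], 40]])

```text
time_s: 19.88
tcp_pos: [0.6188, 0.1845, 0.0964]
eef_rot: [0.001, 0.044, 0.999, 0.0]
contact_force: [-1.1, -2.2, 4.7]
finger_gap: 0.573
finger_force: 53.6
```

jog_arm(plan=[[[0, 0, 0], [0, 0, 0], 64], [[0, 0, 0], [0, 0, 0], 64], [[0, 0, 0], [0, 0, 0], 64], [[0, 0, -20], [0, 0, 0], 64], [[0, 0, -40], [0, 0, 0], 64], [[0, 0, -65], [0, 0, 0], 64], [[40, 0, -90], [0, 0, 0], 75], [[80, 0, -110], [0, 0, 0], 80], [[120, 10, -110], [0, 0, 0], 80], [[160, 20, -110], [0, 0, -0.08], 80], [[195, 40, -110], [0, 0, -0.15], 80], [[226, 60, -110], [0, 0, -0.2], 80], [[226, 76, -110], [0, 0, -0.2], 80], [[226, 76, -110], [0, 0, -0.2], 80]])

```text
time_s: 21.05
tcp_pos: [0.3985, 0.2827, 0.205]
eef_rot: [0.001, -0.058, 0.998, 0.001]
contact_force: [0.4, 0.1, 0.4]
finger_gap: 0.939
finger_force: 0.0
```

```bash
python3 - <<'E'
from h import *
np.set_printoptions(precision=4,suppress=True)
d=grab('wrist'); save(d,'w10'); np.savez('w10.npz',**d)
s=state();print(s['tcp_pos'],rot(s).as_matrix()[:,1])
s=grab('scene'); e=grab('side')
a=cv2.resize(s['img'][120:240,190:350,::-1],(260,200)); b=cv2.resize(e['img'][150:270,170:330,::-1],(260,200))
im=np.zeros((420,800,3),np.uint8); im[:,:540]=d['img'][:,20:,::-1]; im[:200,540:]=a; im[210:410,540:]=b; cv2.imwrite('pics/pair10.png',im)
E
```

```text
[0.399  0.2815 0.2046] [-0.1147  0.9934  0.0005]
```

View pics/pair10.png

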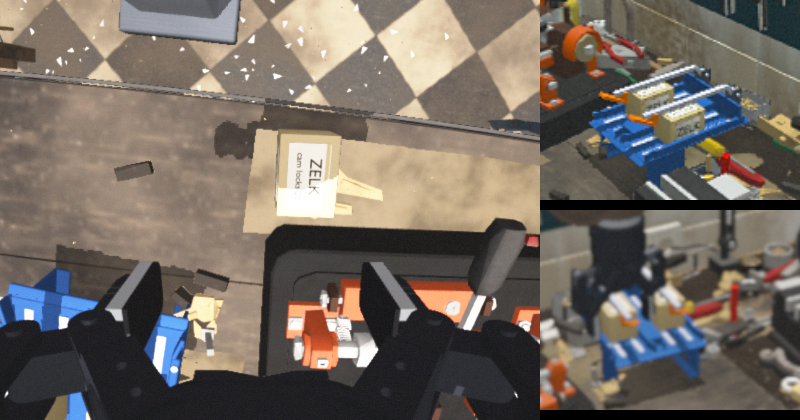

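Both loaded packets lie behind lowered catches. C appears with outline (280,130), (341,136), (336,218), (277,214) in the shown picture; add 20 to the columns.

```bash
python3 - <<'E'
from pk import *
d=dict(np.load('w10.npz'))
fit(d,[(297,214),(300,130),(361,136),(356,218)])
g=d['img'].astype(int)
m=((g.min(2)>95)&(g[...,0]>150)).astype(np.uint8)
for r in (145,160,175,190,205): print(r,g[r,290:375:3].sum(1).tolist())
EE=0
E
```

```text
c [0.3838 0.3209] yaw 0.1038863782710231 L 0.07081418657141708 0.06983595242516469 W 0.051016378259810216 0.04973360626441641
145 [577, 578, 552, 383, 578, 573, 576, 720, 717, 719, 720, 719, 720, 721, 722, 720, 718, 725, 720, 630, 615, 575, 572, 574, 541, 549, 540, 563, 570]
160 [548, 547, 395, 494, 574, 570, 680, 716, 716, 539, 637, 717, 719, 707, 348, 712, 720, 371, 718, 589, 680, 569, 581, 504, 538, 536, 539, 535, 551]
175 [465, 483, 411, 547, 568, 575, 706, 712, 711, 606, 629, 717, 717, 477, 708, 365, 705, 677, 671, 596, 574, 579, 605, 680, 685, 636, 544, 539, 524]
190 [510, 521, 664, 751, 750, 754, 765, 764, 765, 764, 762, 762, 765, 765, 667, 601, 765, 765, 753, 765, 748, 749, 698, 683, 672, 677, 675, 679, 675]
205 [559, 573, 473, 751, 751, 758, 765, 765, 765, 765, 765, 765, 765, 765, 765, 765, 765, 765, 750, 753, 749, 748, 598, 647, 672, 672, 610, 556, 548]
```

jog_arm(plan=[[[16, 20, 0], [0, 0, 0.01], 80], [[16, 40, 0], [0, 0, 0.01], 80], [[16, 40, 35], [0, 0, 0.01], 80], [[16, 40, 70], [0, 0, 0.01], 80], [[16, 40, 105], [0, 0, 0.01], 80], [[16, 40, 140], [0, 0, 0.01], 80], [[16, 40, 170], [0, 0, 0.01], 80], [[16, 40, 184], [0, 0, 0.01], 80], [[16, 40, 184], [0, 0, 0.01], 60], [[16, 40, 184], [0, 0, 0.01], 40], [[16, 40, 184], [0, 0, 0.01], 40], [[16, 40, 184], [0, 0, 0.01], 40], [[16, 40, 184], [0, 0, 0.01], 40], [[16, 40, 184], [0, 0, 0.01], 40], [[16, 40, 184], [0, 0, 0.01], 40]])

```text
time_s: 22.45
tcp_pos: [0.3794, 0.3184, 0.0211]
eef_rot: [0.0, -0.051, 0.999, 0.001]
contact_force: [-0.3, 0.4, 1.8]
finger_gap: 0.577
finger_force: 53.5
```

jog_arm(plan=[[[0, 0, -40], [0, 0, 0], 40], [[0, 0, -80], [0, 0, 0], 40], [[0, 0, -110], [0, 0, 0], 40], [[0, -35, -110], [0, 0, 0], 40], [[0, -70, -110], [0, 0, 0.05], 40], [[-20, -105, -110], [0, 0, 0.1], 40], [[-50, -129, -110], [0, 0, 0.19], 40], [[-78, -129, -110], [0, 0, 0.19], 40], [[-78, -129, -110], [0, 0, 0.19], 40], [[-78, -129, -110], [0, 0, 0.19], 40]])

```text
time_s: 23.28
tcp_pos: [0.4708, 0.1973, 0.1302]
eef_rot: [-0.0, 0.045, 0.999, 0.0]
contact_force: [-0.4, 0.3, -1.1]
finger_gap: 0.575
finger_force: 53.1
```

```bash
python3 - <<'E'
from h import *
np.set_printoptions(precision=4,suppress=True)
s=state();d=grab('wrist'); save(d,'w11')
a=np.array(s['tcp_pos'][:2])-[.566,.1455]; c,n=np.cos(-.0883),np.sin(-.0883)
print(s['tcp_pos'],rot(s).as_matrix()[:,1],s['finger_gap'],'rack',c*a[0]+n*a[1],-n*a[0]+c*a[1])
for o in trace('wrist','packet_1_mid'):
    m=o['pixels'].astype(np.uint8); c=max(cv2.findContours(m,0,1)[0],key=cv2.contourArea)
    print(o['conf'],px(o['point']),m.sum(),cv2.approxPolyDP(c,6,True)[:,0].tolist())
E
```

```text
[0.4708 0.1973 0.1302] [0.0902 0.9959 0.0002] 0.5749119114957089 rack -0.09941086248505046 0.04317756813101349
0.66 [144.48  392.616] 351 [[137, 383], [147, 415], [151, 384]]
```

jog_arm(plan=[[[0, 0, 20], [0, 0, 0], 40], [[0, 0, 32], [0, 0, 0], 40], [[-12, 0, 32], [0, 0, 0], 40], [[-24, 0, 32], [0, 0, 0], 40], [[-24, 0, 34], [0, 0, 0], 40], [[-24, 0, 36], [0, 0, 0], 40], [[-24, 0, 36], [0, 0, 0], 40], [[-32, 0, 36], [0, 0, 0], 40], [[-40, 0, 36], [0, 0, 0], 40], [[-48, 0, 36], [0, 0, 0], 40], [[-56, 0, 36], [0, 0, 0], 40], [[-64, 0, 36], [0, 0, 0], 40], [[-72, 0, 36], [0, 0, 0], 40], [[-72, 0, 36], [0, 0, 0], 40]])

```text
time_s: 24.55
tcp_pos: [0.5427, 0.1913, 0.0951]
eef_rot: [0.001, 0.044, 0.999, -0.0]
contact_force: [0.2, -1.8, 3.2]
finger_gap: 0.577
finger_force: 53.6
```

jog_arm(plan=[[[-8, 0, 0], [0, 0, 0], 40], [[-16, 0, 0], [0, 0, 0], 40], [[-24, 0, 0], [0, 0, 0], 40], [[-32, 0, 0], [0, 0, 0], 40], [[-40, 0, 0], [0, 0, 0], 40], [[-48, 0, 0], [0, 0, 0], 40], [[-55, 0, 0], [0, 0, 0], 40], [[-60, 0, 0], [0, 0, 0], 40], [[-62, 0, 0], [0, 0, 0], 40], [[-62, 0, 0], [0, 0, 0], 40]])

```text
time_s: 25.38
tcp_pos: [0.6035, 0.1858, 0.0951]
eef_rot: [0.0, 0.044, 0.999, -0.0]
contact_force: [-2.0, -0.8, 5.8]
finger_gap: 0.577
finger_force: 53.8
```

jog_arm(plan=[[[-3, 0, 0], [0, 0, 0], 40], [[-4, 0, 0], [0, 0, 0], 40], [[-4, 0, 0], [0, 0, 0], 40]])

```text
time_s: 25.63
tcp_pos: [0.6071, 0.1855, 0.0951]
eef_rot: [-0.0, 0.044, 0.999, -0.0]
contact_force: [-3.0, -0.1, 4.9]
finger_gap: 0.579
finger_force: 53.9
```

jog_arm(plan=[[[0, 0, 0], [0, 0, 0], 64], [[0, 0, 0], [0, 0, 0], 64], [[0, 0, 0], [0, 0, 0], 64], [[0, 0, -20], [0, 0, 0], 64], [[0, 0, -40], [0, 0, 0], 64], [[0, 0, -65], [0, 0, 0], 64], [[20, 0, -100], [0, 0, -0.1], 64], [[40, -20, -130], [0, 0, -0.22], 64], [[61, -45, -155], [0, 0, -0.34], 64], [[61, -71, -155], [0, 0, -0.46], 64], [[61, -71, -155], [0, 0, -0.58], 64], [[61, -71, -155], [0, 0, -0.7], 64], [[61, -71, -155], [0, 0, -0.82], 64], [[61, -71, -155], [0, 0, -0.94], 64], [[61, -71, -155], [0, 0, -1.06], 64], [[61, -71, -155], [0, 0, -1.18], 64], [[61, -71, -155], [0, 0, -1.3], 64], [[61, -71, -155], [0, 0, -1.42], 64], [[61, -71, -155], [0, 0, -1.54], 64], [[61, -71, -155], [0, 0, -1.66], 64]])

```text
time_s: 27.3
tcp_pos: [0.5403, 0.1202, 0.2489]
eef_rot: [0.0, 0.71, -0.705, -0.0]
contact_force: [1.0, 0.5, -0.6]
finger_gap: 0.752
finger_force: 0.0
```

jog_arm(plan=[[[0, 0, 0], [0, 0, 0], 64], [[0, 0, 0], [0, 0, 0], 64]])

```text
time_s: 27.47
tcp_pos: [0.5403, 0.1202, 0.249]
eef_rot: [-0.0, -0.706, 0.708, 0.0]
contact_force: [0.4, 0.9, -0.4]
finger_gap: 0.744
finger_force: 0.0
```

```bash
python3 - <<'E'
from h import *
np.set_printoptions(precision=4,suppress=True)
d=grab('wrist'); save(d,'w12'); np.savez('w12.npz',**d)
s=state();print(s['tcp_pos'],rot(s).as_matrix()[:,1])
s=grab('scene'); e=grab('side')
a=cv2.resize(s['img'][120:240,200:340,::-1],(260,210)); b=cv2.resize(e['img'][150:270,170:310,::-1],(260,210))
im=np.zeros((420,800,3),np.uint8); im[:,:540]=d['img'][:,:540,::-1]; im[:210,540:]=a; im[210:420,540:]=b; cv2.imwrite('pics/pair12.png',im)
hsv=cv2.cvtColor(d['img'],cv2.COLOR_RGB2HSV); m=cv2.inRange(hsv,(0,180,110),(4,255,255))|cv2.inRange(hsv,(176,180,110),(180,255,255))
n,l,st,ce=cv2.connectedComponentsWithStats(m)
for i in range(1,n):
    if st[i][4]>60: print(st[i],ce[i],onz(d,ce[i],.112))
E
```

```text
[0.5403 0.1201 0.2491] [-1.      0.0019  0.0004]
[142   0  21  73 965] [153.8021  30.6093] [ 0.6306 -0.0008  0.112 ]
```

View pics/pair12.png

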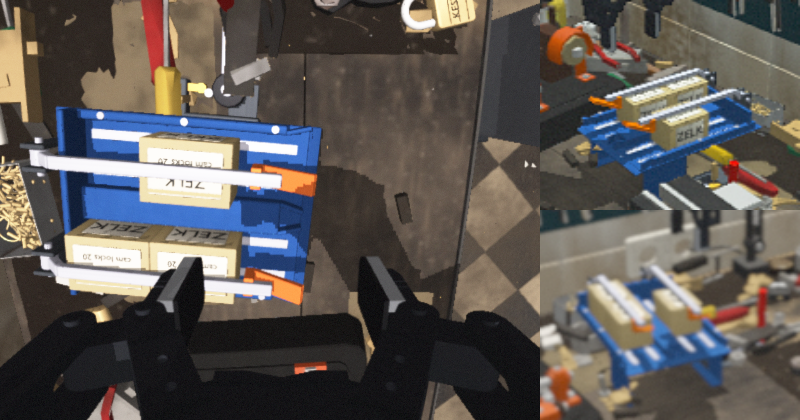

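All three packets are in, with their rear edges at column ~240 and the noses ending at (317,180) and (302,290). I compare the noses with the earlier catches-down picture numerically, then fold the leg.

```bash
python3 - <<'E'
from h import *
import numpy as np
for f in ('w1','w12'):
    d=dict(np.load(f+'.npz')); hsv=cv2.cvtColor(d['img'],cv2.COLOR_RGB2HSV); m=cv2.inRange(hsv,(5,150,60),(16,255,255)); m[:, :235]=0; m[:,330:]=0; m[320:]=0;m[:150]=0
    for a,b in((150,215),(250,310)):
        y,x=np.where(m[a:b]); print(f,x.min(),x.max(),y.min()+a,y.max()+a)
    print(proj(d,[(.5195+.0,.1455+.0042-.0438,.135)]),proj(d,[(.5195,.1455-.0396,.147)]))
E
```

```text
w1 252 317 162 193
w1 244 303 265 301
[[309.22190398 179.59842879]] [[310.4970148  183.19856168]]
w12 250 316 164 195
w12 243 303 268 304
[[308.76530735 181.77551071]] [[310.06132389 185.50122222]]
```

```bash
python3 - <<'E'
from h import *
d=dict(np.load('w12.npz')); c,n=np.cos(-.0883),np.sin(-.0883)
for p in [(239,160),(239,200),(240,240),(239,290),(139,165),(154,262),(66,250)]:
    a=onz(d,p,.124)[:2]-[.566,.1455]; print(p,(c*a[0]+n*a[1]).round(4),(-n*a[0]+c*a[1]).round(4))
print(proj(d,[(.587,-.041,.112),(.587,-.041,.017)]))
E
```

```text
(239, 160) 0.0092 -0.0532
(239, 200) 0.0075 -0.0226
(240, 240) 0.005 0.0099
(239, 290) 0.0035 0.054
(139, 165) 0.0839 -0.0433
(154, 262) 0.0734 0.0351
(66, 250) 0.1465 0.0316
[[211.97138513 -31.59602097]
 [230.10920563   3.21189777]]
```

jog_arm(plan=[[[40, -12, 12], [0, 0, 0], 40], [[80, -24, 25], [0, 0, 0], 40], [[120, -36, 40], [0, 0, 0], 40], [[161, -47, 50], [0, 0, 0], 40], [[161, -47, 50], [0, 0, 0], 40], [[161, -47, 50], [0, 0, 0], 40], [[161, -47, 90], [0, 0, 0], 40], [[161, -47, 125], [0, 0, 0], 40], [[161, -47, 163], [0, 0, 0], 40], [[161, -47, 163], [0, 0, 0], 40], [[161, -47, 163], [0, 0, 0], 0], [[161, -47, 163], [0, 0, 0], 0], [[161, -47, 163], [0, 0, 0], 0], [[161, -47, 163], [0, 0, 0], 0], [[161, -47, 163], [0, 0, 0], 0], [[161, -47, 163], [0, 0, 0], 0]], grip_force=45)

```text
time_s: 28.95
tcp_pos: [0.5875, -0.0401, 0.0886]
eef_rot: [-0.001, 0.708, -0.707, 0.0]
contact_force: [-5.6, 3.2, 3.5]
finger_gap: 0.145
finger_force: 44.4
```

jog_arm(plan=[[[-1, 8, 0], [0, 0, 0], 0], [[-2, 15, 0], [0, 0, 0], 0], [[-5, 22, 0], [0, 0, 0], 0], [[-8, 29, 0], [0, 0, 0], 0], [[-12, 36, 0], [0, 0, 0], 0], [[-16, 42, 0], [0, 0, 0], 0], [[-21, 47, 0], [0, 0, 0], 0], [[-26, 52, 0], [0, 0, 0], 0], [[-32, 57, 0], [0, 0, 0], 0], [[-38, 61, 0], [0, 0, 0], 0], [[-45, 64, 0], [0, 0, 0], 0], [[-52, 67, 0], [0, 0, 0], 0], [[-59, 69, 0], [0, 0, 0], 0], [[-67, 70, 0], [0, 0, 0], 0], [[-75, 70, 0], [0, 0, 0], 0], [[-82, 70, 0], [0, 0, 0], 0], [[-82, 70, 0], [0, 0, 0], 0], [[-82, 70, 0], [0, 0, 0], 0]])

```text
time_s: 30.45
tcp_pos: [0.517, 0.0426, 0.0884]
eef_rot: [-0.001, 0.708, -0.706, -0.0]
contact_force: [-6.1, 2.7, 13.4]
finger_gap: 0.143
finger_force: 46.0
```

jog_arm(plan=[[[0, 0, 0], [0, 0, 0], 40], [[0, 0, 0], [0, 0, 0], 40], [[0, 0, 0], [0, 0, 0], 40], [[0, 0, 0], [0, 0, 0], 40], [[0, 0, -40], [0, 0, 0], 40], [[0, 0, -80], [0, 0, 0], 45], [[0, 0, -120], [0, 0, 0], 45], [[-40, 0, -150], [0, 0, 0], 45], [[-78, -20, -165], [0, 0, 0], 64], [[-78, -23, -165], [0, 0, 0], 64], [[-78, -23, -165], [0, 0, 0], 64]])

```text
time_s: 31.37
tcp_pos: [0.5423, 0.1218, 0.2527]
eef_rot: [-0.002, 0.708, -0.706, 0.001]
contact_force: [1.0, -1.2, -0.5]
finger_gap: 0.751
finger_force: 0.0
```

```bash
python3 - <<'E'
from h import *
np.set_printoptions(precision=4,suppress=True)
d=grab('wrist'); s=state(); print(s['tcp_pos'])
o=dict(np.load('w12.npz'))
hsv=cv2.cvtColor(d['img'],cv2.COLOR_RGB2HSV); m=cv2.inRange(hsv,(0,180,110),(4,255,255))|cv2.inRange(hsv,(176,180,110),(180,255,255))
n,l,st,ce=cv2.connectedComponentsWithStats(m)
for i in range(1,n):
    if st[i][4]>60: print(st[i],ce[i],onz(d,ce[i],.112))
m=cv2.inRange(hsv,(5,150,60),(16,255,255)); m[:, :235]=0; m[:,330:]=0; m[320:]=0;m[:150]=0
for a,b in((150,215),(250,310)):
    y,x=np.where(m[a:b]); print(x.min(),x.max(),y.min()+a,y.max()+a)
x=d['img'][90:320,50:335].astype(int)-o['img'][90:320,50:335]; print(abs(x).mean())
E
```

```text
[0.5407 0.1203 0.2512]
[148   0  20  70 938] [159.1525  29.6716] [0.6311 0.0004 0.112 ]
[306  75  20  19 136] [316.5588  84.4559] [0.5159 0.0394 0.112 ]
[105 400   9  20  92] [108.8587 411.9891] [0.717  0.3535 0.112 ]
255 320 161 191
247 305 264 299
33.73628273582507
```

```bash
python3 - <<'E'
from h import *
from bench import close_job
o=dict(np.load('w12.npz'))['img']; d=grab('wrist')['img']
ok=True
for y,x,h,w in [(130,135,80,110),(220,60,60,175),(110,60,160,260)]:
    r=cv2.matchTemplate(d,o[y:y+h,x:x+w],cv2.TM_CCOEFF_NORMED); _,v,_,p=cv2.minMaxLoc(r); print(v,p[0]-x,p[1]-y); ok&=abs(p[0]-x)<8 and abs(p[1]-y)<8 and v>.8
if ok: print(close_job())
E
```

```text
0.9758292436599731 2 -1
0.97199547290802 1 -2
0.9762961268424988 1 -2
the job is handed in; nothing more can be done
None
```

The job is handed in: the leg was swung out, all three packets went into the lanes (one right, two left) with both catches down behind them, and the leg was folded back. My last checks agreed, but `close_job()` returned no verdict. On the first try the leg slipped back out of its detent, because I sent a stray sideways move as I let go, so I swung it out again before loading any packet.

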